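Space out seedlings with a walked spacing stick

ROBOT

A 6-joint arm with a two-finger parallel gripper is mounted at the origin on the work surface. World frame = base frame: x ahead of the robot, y to its left, z up, the work surface at z = 0. Lengths are in mm, angles in rad, forces in N, time in s.
With the tool pointing down it reaches from about 325 to 875 mm from the base axis. Payload 4.4 kg.
Tool frame: the origin (TCP) lies on the centre line of the jaws, within the pads' length; the fingertips stand ahead of it and the grasp point (between the pads) lies 6 mm ahead of it (ctrl.tcp_to_tips is the z of the fingertips in the tool frame, in mm); z points along the fingers, y is the line along which they close (so a half turn about z gives the same grasp; the last joint's range is limited). The gripper opens to 85 mm and grips with 20 to 120 N. Pads are 22 mm wide; open, the fingers measure 114 mm over their backs; the gripper's body (76 mm by 85 mm) begins 54 mm behind the grasp point. The pads swing forward as they close: fully open they stand 13 mm farther back than shut.
Start: joints at [-1.405, 0.207, 1.542, -0, 1.393, -0.15], TCP at [179.116, -546.393, 256.282] pointing down, gripper open.
Joint ranges: [-2.73, 2.73], [-0.86, 2.22], [0.23, 2.46], [-1.11, 4.25], [0.08, 2.63], [-2.82, 2.82]. Speed limits (rad/s): [2.79, 2.79, 3.14, 3.14, 3.14, 3.14].

INTERFACE

Orientations are given as a 3x3 rotation matrix whose columns are the frame's x, y, z axes.
In Python, from plant import ctrl, sensors, optics gives the robot as it stands. Calls block until the motion is done:
- ctrl.move_ptp(position, orientation): joint-space move of the TCP to a pose.
- ctrl.move_l(position, rot=None, vel=150, threshold=None): straight line of the TCP; rot=None keeps the orientation; vel is the mean speed in mm/s. With threshold (N) it stops when the force on the tool has changed by that much, and returns True; else False.
- ctrl.set_joints(angles): joint-space move.
- ctrl.gripper_to(opening, force=None): finger opening in mm; force is the grip in N (None keeps the last); returns when the fingers have stopped.
- ctrl.hold(seconds).
- ctrl.solve_ik(position, orientation): joint angles nearest the present ones, or None.
- sensors.read_state(): the state.
- optics.grab_frame(name): name is "scene" or "top" or "wrist"; returns (picture, depth): 400x640x3 uint8, red, green, blue; 400x640 float32, mm along the optical axis (not along the pixel's ray), 0 where there is no reading.
- optics.camera_params(name): a dict with "mtx" (3x3 intrinsics, pixels), "R" (3x3) and "t" (3): a world point X has camera coordinates R X + t; the wrist camera has in their place "T_tool_cam" (4x4, takes a point from camera to tool coordinates, whose origin is the TCP and whose axes are the flange's). Camera axes: x right, y down, z forward; pixel columns grow to the right and rows downward; lengths in mm; the calibration is good to about 2 mm. A picture is of the moment at which its call begins: read the wrist's pose just before it. camera_params takes no time and is no camera call.
A pose or a line that the arm cannot do raises ctrl.MotionError and nothing moves.
- ctrl.finish_job(): hands the job in; it is judged then, once.
The state is a dict: "t": time; "q": joint angles; "qvel": joint speeds; "tau": joint torques, N m; "eef_pos": TCP position; "eef_rot": TCP orientation; "force": force on the tool from outside, world axes, zero at the start; "wrist_torque": the same for the moment, N m; "grip_width": finger opening in mm; "grasp_force": force on a finger pad.
Only numpy, scipy, OpenCV 4.12 (cv2) and the standard library are available. Lean on these libraries where they do the work, as an engineer would, in place of code of your own. Each camera call takes 0.05 s, during which the arm holds its last target. There are 200 camera calls.

TASK

Set three of the potted seedlings out along the felt strip, spaced by the wooden stick: stand a pot on the middle of the strip opposite the middle of the stick, then tip the stick up on its end away from the start block and on over, so that it lies one step farther along the same straight line, stand the next pot opposite it there, tip it on over its other end in the same way and stand the third pot opposite. Walk the stick like this with one end always on the bench, never carried, and do not place a pot before the stick lies opposite its place. Put every pot left over upright in the grey carrying tray, hold the thin pots gently (no more than 30 N of grip), and leave the other things alone.

Things in the scene. Friction and masses are not known exactly. Their poses are not given: they have to be found in the camera images.
- stick: bare wooden stick, 180 x 30 x 30 mm, square ends it can stand on, 120 g, loose. Origin: centre of the face it lies on at the start (15 mm off its axis; on top after one tip-over); y: along its length, end A to end B. Starts lying along its line, end A within 10 mm of the start block. Tipped over an end without sliding (up on the lower edge, down off the other) it advances 210 mm: length plus thickness
- end_a (a point): centre of the stick's square end face A (15 mm above the bench when lying)
- end_b (a point): centre of the stick's square end face B
- row: fixed row. Origin: on the bench where the stick's line begins, 3 mm from the start block, a dark steel bar 60 x 20 mm, 12 mm high, across the line. y: along the line, the way to walk; x: across it, away from the robot. Grey felt strip, 70 mm wide, 3 mm thick, 550 mm long, parallel to the line on the robot's side, its middle 85 mm from it
- bay1 (a point): point on the bench under the middle of the stick when it lies at place 1 (90 mm along the line from the row's origin), axes as the row's
- bay2 (a point): point on the bench under the middle of the stick when it lies at place 2 (300 mm along the line from the row's origin), axes as the row's
- bay3 (a point): point on the bench under the middle of the stick when it lies at place 3 (510 mm along the line from the row's origin), axes as the row's
- spot1 (a point): point on the top of the felt strip (3 mm above the bench), on its centre line, opposite bay1: where the first pot's underside is centred
- spot2 (a point): point on the top of the felt strip (3 mm above the bench), on its centre line, opposite bay2: where the second pot's underside is centred
- spot3 (a point): point on the top of the felt strip (3 mm above the bench), on its centre line, opposite bay3: where the third pot's underside is centred
- pot1: squat black round plant pot with a seedling: rim band 50 mm across, from 34 to 50 mm above its base; below it 47 mm across; leaves (harmless to touch) up to about 85 mm. Thin-walled, heavy at the bottom, about 100 g. Origin: centre of its underside, z up its axis. One of three to five alike; None when absent
- pot2: squat black round plant pot with a seedling: rim band 50 mm across, from 34 to 50 mm above its base; below it 47 mm across; leaves (harmless to touch) up to about 85 mm. Thin-walled, heavy at the bottom, about 100 g. Origin: centre of its underside, z up its axis. One of three to five alike; None when absent
- pot3: squat black round plant pot with a seedling: rim band 50 mm across, from 34 to 50 mm above its base; below it 47 mm across; leaves (harmless to touch) up to about 85 mm. Thin-walled, heavy at the bottom, about 100 g. Origin: centre of its underside, z up its axis. One of three to five alike; None when absent
- pot4: squat black round plant pot with a seedling: rim band 50 mm across, from 34 to 50 mm above its base; below it 47 mm across; leaves (harmless to touch) up to about 85 mm. Thin-walled, heavy at the bottom, about 100 g. Origin: centre of its underside, z up its axis. One of three to five alike; None when absent
- pot5: squat black round plant pot with a seedling: rim band 50 mm across, from 34 to 50 mm above its base; below it 47 mm across; leaves (harmless to touch) up to about 85 mm. Thin-walled, heavy at the bottom, about 100 g. Origin: centre of its underside, z up its axis. One of three to five alike; None when absent
- tray: grey carrying tray, fixed, 180 (its x) x 90 (its y) mm outside, walls 4 mm thick and 25 mm high, floor about 4 mm thick, at the robot's left. Origin: centre of its underside. Two pots fit, one 40 mm either way of the centre along its x
- saucer: small terracotta saucer, 44 mm across, 14 mm high, to be left alone; origin at the centre of its underside
- claypot: terracotta pot, 90 mm across, 80 mm high, to be left alone; origin at the centre of its underside
- sprayer: white bottle, 60 mm across, 170 mm high, to be left alone; origin at the centre of its underside
- trowel: hand trowel lying on the bench, 255 mm long, to be left alone; origin near its middle
- labelcup: green cup, 64 mm across, 70 mm high, to be left alone; origin at the centre of its underside
- twine: spool of twine, 60 mm across, 50 mm high, to be left alone; origin at the centre of its underside
- stone: grey stone, 50 x 35 x 22 mm, to be left alone; origin at the centre of its underside

How it is judged:
By the outcome, as a careful person would: the job done as asked, in the order asked, and still so for the second after the job is handed in, with the robot touching nothing.
Of pot1, pot2, pot3, pot4, pot5 only 3 to 5 are there at a start; the rules pass over those that are not, and their reading is None.
At some moment in a run one of pot1, pot2, pot3, pot4, pot5 may be knocked a few centimetres aside while the robot is not near it.
Once in a run the grip may slacken for a moment while it holds something.
It also fails if it takes over 210 s, if anything falls off the work surface, if the arm or the gripper's body presses on something with over 40 N, if the wrist force passes 120 N, or if a joint passes its speed limit or range.

## Working session

There is one attempt and no reset: what is moved stays moved. The work goes in short steps, each a Python script; the robot and the scene stay as the last script left them, time stands still between calls to the robot, and variables do not carry over. Pictures are saved under pics/ and viewed, at most 14 in all, crops included, and the job is handed in when it is done.

```bash
ls; mkdir -p pics; python3 - <<'E'
from plant import ctrl,sensors,optics
import cv2,numpy as np
for n in("top","scene"):
    p,d=optics.grab_frame(n); cv2.imwrite(f"pics/{n}0.png",p[:,:,::-1]); np.savez(f"pics/{n}0.npz",p=p,d=d)
    print(n,optics.camera_params(n))
print(optics.camera_params("wrist"),ctrl.tcp_to_tips,sensors.read_state())
E
```

```text
pics
top {'mtx': array([[464.46777805,   0.        , 325.06305356],
       [  0.        , 464.46777805, 198.00451362],
       [  0.        ,   0.        ,   1.        ]]), 'R': array([[-0.00619823, -0.99994047, -0.00898016],
       [-0.9905444 ,  0.00737029, -0.1369944 ],
       [ 0.13705243,  0.00804612, -0.99053112]]), 't': array([   6.86329253,  576.61161701, 1570.30619442])}
scene {'mtx': array([[379.56296386,   0.        , 321.01363531],
       [  0.        , 379.56296386, 200.61689152],
       [  0.        ,   0.        ,   1.        ]]), 'R': array([[-0.77825959,  0.62768426, -0.01801333],
       [ 0.4531376 ,  0.54151943, -0.7081123 ],
       [-0.43471638, -0.5592577 , -0.70587002]]), 't': array([ 456.69426004, -227.4169794 , 1492.19821827])}
{'mtx': array([[331.11123564,   0.        , 323.41441335],
       [  0.        , 331.11123564, 196.25018223],
       [  0.        ,   0.        ,   1.        ]]), 'T_tool_cam': array([[ 1.29625523e-03, -9.57703261e-01, -2.87754729e-01,
         7.43062391e+01],
       [ 9.99998933e-01,  1.43538111e-03, -2.72507513e-04,
        -1.3229242
[... 277 characters left out ...]
       1.39354208e+00, -1.50509083e-01]), 'qvel': array([-0.00109587, -0.00190238, -0.00353291, -0.00064444,  0.00042729,
        0.00109084]), 'tau': array([-7.14439102e-04, -3.84090900e+01, -2.92547536e+01, -2.22769063e-04,
        4.87992089e-03, -2.17253279e-05]), 'eef_pos': array([ 178.98990884, -545.75299258,  255.22605123]), 'eef_rot': array([[ 9.50242064e-01,  3.11512256e-01, -3.67621514e-04],
       [ 3.11512326e-01, -9.50239809e-01,  2.09181589e-03],
       [ 3.02297687e-04, -2.10225008e-03, -9.99997745e-01]]), 'force': array([ 0.01202051, -0.41549297, -0.44024494]), 'wrist_torque': array([-0.02348312,  0.0119902 ,  0.01433856]), 'grasp_force': 0.0, 'grip_width': 85.55508541247926}
```

View pics/top0.png

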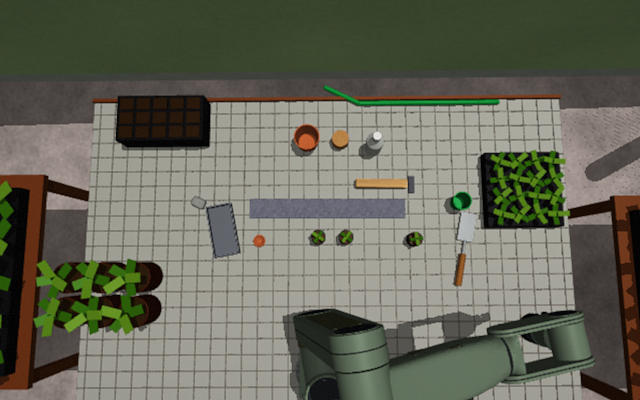

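View pics/scene0.png

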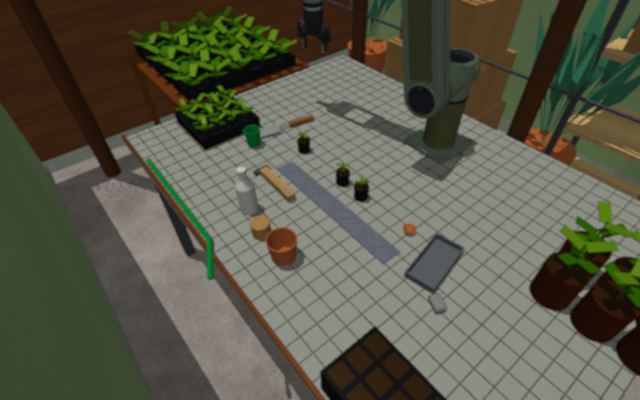

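Top view: the stick is at px (355–408, 184), the start block at (411,184) and the felt strip spans (250–405, 208). Three pots show at (318,237), (346,237) and (415,239), and the tray is at (223,230). The scene view agrees and shows no more pots. Next I'll measure these and check reach and tilt.

```bash
cat > h.py <<'E'
from plant import ctrl,sensors,optics
import cv2,numpy as np
def save(n,p): cv2.imwrite(f"pics/{n}.png",p[:,:,::-1])
def cam(name,st=None):
    c=optics.camera_params(name)
    if name!="wrist": return c["mtx"],c["R"].T,-c["R"].T@c["t"]
    T=c["T_tool_cam"]; R=st["eef_rot"]
    return c["mtx"],R@T[:3,:3],R@T[:3,3]+st["eef_pos"]
def ray(cm,uv,z):
    K,R,o=cm; uv=np.atleast_2d(uv).astype(float)
    d=(R@np.linalg.inv(K)@np.c_[uv,np.ones(len(uv))].T).T
    return o+d*((z-o[2])/d[:,2])[:,None]
def cloud(cm,d):
    K,R,o=cm; v,u=np.mgrid[:400,:640]
    p=np.linalg.inv(K)@np.stack([u.ravel(),v.ravel(),np.ones(u.size)])*d.ravel()
    return (R@p).T.reshape(400,640,3)+o
def wrist():
    st=sensors.read_state(); p,d=optics.grab_frame("wrist"); return p,d,cam("wrist",st)
def Rt(tau,yaw=0,flip=False):
    """tool down with y along world x (yaw 0), x along row; tilted by tau about -x (tau>0: gripper on +y side)"""
    c,s=np.cos,np.sin
    B=np.array([[0,1,0],[1,0,0],[0,0,-1.]])
    if flip: B=B@np.diag([-1,-1,1])
    X=np.array([[1,0,0],[0,c(-tau),-s(-tau)],[0,s(-tau),c(-tau)]])
    Z=np.array([[c(yaw),-s(yaw),0],[s(yaw),c(yaw),0],[0,0,1]])
    return Z@X@B
E
python3 - <<'E'
from h import *
f=np.load("pics/top0.npz");p,d=f["p"],f["d"];cm=cam("top");W=cloud(cm,d)
for n,uv in dict(stickmid=(381,184),block=(411,184),feltL=(252,208),feltR=(403,208),p1=(318,240),p2=(346,240),p3=(415,242),saucer=(259,241),tray=(223,230),cup=(461,202)).items():
    print(n,p[uv[1],uv[0]],W[uv[1],uv[0]].round(),ray(cm,uv,0).round()[0])
hsv=cv2.cvtColor(p,cv2.COLOR_RGB2HSV)
m=((hsv[...,0]>8)&(hsv[...,0]<25)&(hsv[...,1]>90)).astype(np.uint8); m[:175]=0;m[195:]=0;m[:,:340]=0;m[:,430:]=0
c=max(cv2.findContours(m,0,1)[0],key=cv2.contourArea);print("stick",ray(cm,cv2.boxPoints(cv2.minAreaRect(c)),30).round(1))
fl=((hsv[...,0]>108)&(hsv[...,0]<130)&(hsv[...,1]>30)).astype(np.uint8);fl[:190]=0;fl[225:]=0;fl[:,:242]=0
c=max(cv2.findContours(fl,0,1)[0],key=cv2.contourArea);print("felt",cv2.contourArea(c),ray(cm,cv2.boxPoints(cv2.minAreaRect(c)),3).round(1))
for x in(600,):
  for y in(-250,-100,50,200,350):
    print(y,[ (t,''.join('Y' if ctrl.solve_ik(np.array([x,y,z]),Rt(np.radians(t),0,fl)) is not None else '-' for fl in(0,1) for z in(30,170))) for t in(-90,-75,-60,-45,-30,-15,0,15,30,45,60,75,90)])
E
```

```text
stickmid [198 155  92] [ 626. -193.   31.] [ 631. -196.    0.]
block [78 76 83] [ 628. -300.   15.] [ 630. -303.    0.]
feltL [101 102 114] [ 356.  -10. 1634.] [548. 263.   0.]
feltR [ 99 101 113] [ 544. -271.    8.] [ 544. -272.    0.]
p1 [44 35 18] [430.  27.  66.] [434.  29.   0.]
p2 [52 40 23] [429. -66.  78.] [433. -69.   0.]
p3 [51 46 23] [ 422. -301.   53.] [ 424. -311.    0.]
saucer [193  96  49] [432. 237.  -5.] [431. 236.   0.]
tray [ 97 101 107] [471. 363.   6.] [471. 364.   0.]
cup [ 23 110  48] [ 563. -475.    9.] [ 564. -478.    0.]
stick [[ 644.4 -105.8   30. ]
 [ 643.  -284.3   30. ]
 [ 614.7 -283.5   30. ]
 [ 616.  -105.4   30. ]]
felt 35.5 [[ 525.5   17.4    3. ]
 [ 561.8 -122.2    3. ]
 [ 524.8 -131.4    3. ]
 [ 488.6    7.8    3. ]]
-250 [(-90, 'YYYY'), (-75, 'YYYY'), (-60, 'YYYY'), (-45, 'YYYY'), (-30, 'YYYY'), (-15, 'YYYY'), (0, 'YYYY'), (15, 'YY-Y'), (30, 'YY--'), (45, 'YYY-'), (60, '----'), (75, '----'), (90, '----')]
-100 [(-90, 'YYYY'), (-75, 'YYYY'), (-60, 'YYYY'), (-45, 'YYYY'), (-30, 'YYYY'), (-15, 'YYYY'), (0, 'YY--'), (15, 'YY--'), (30, 'YY--'), (45, 'YYYY'), (60, '-Y-Y'), (75, '----'), (90, '----')]
50 [(-90, 'YYYY'), (-75, 'YYYY'), (-60, 'YYYY'), (-45, 'YYYY'), (-30, 'YYYY'), (-15, 'YYY-'), (0, 'YY--'), (15, 'YY--'), (30, 'YYYY'), (45, 'YYYY'), (60, 'YYYY'), (75, '----'), (90, '----')]
200 [(-90, 'YYYY'), (-75, 'YYYY'), (-60, 'YYYY'), (-45, 'YYYY'), (-30, 'YYY-'), (-15, 'YY--'), (0, 'YY--'), (15, 'YYYY'), (30, 'YYYY'), (45, 'YYYY'), (60, 'YYYY'), (75, 'YYYY'), (90, '----')]
350 [(-90, 'YYYY'), (-75, 'YYYY'), (-60, 'YYYY'), (-45, 'YYY-'), (-30, 'YY--'), (-15, 'YY--'), (0, 'YYYY'), (15, 'YYYY'), (30, 'YYYY'), (45, 'YYYY'), (60, 'YYYY'), (75, 'YYYY'), (90, '----')]
```

```bash
python3 - <<'E'
from h import *
for i,y in enumerate((-190,80)):
    ctrl.move_ptp(np.array([520.,y,360]),Rt(0))
    p,d,cm=wrist(); save(f"w{i}",p); np.savez(f"pics/w{i}.npz",p=p,d=d,K=cm[0],R=cm[1],o=cm[2])
p,d=optics.grab_frame("top");save("top1",p)
cv2.imwrite("pics/w01.png",np.vstack([cv2.imread(f"pics/w{i}.png")[:, :] for i in(1,0)])[:, :])
a=cv2.imread("pics/w01.png");cv2.imwrite("pics/w01.png",cv2.resize(a,(480,600)))
print(sensors.read_state()["t"])
E
```

```text
3.1333
```

View pics/w01.png

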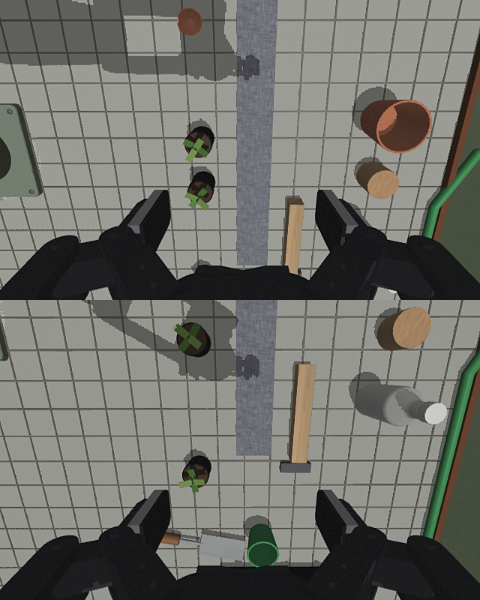

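View pics/top1.png

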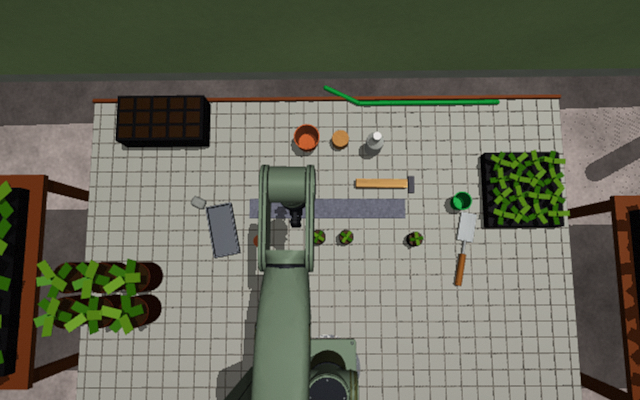

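Only three pots exist: the area under the arm is clear, so nothing goes in the tray. In the lower view (w0, full-res px) the block is at (393,222), the stick runs (385–415, 85–215), and the felt ends at about (337,208).

```bash
python3 - <<'E'
from h import *
def big(m,k=1): return sorted(cv2.findContours(m.astype(np.uint8),0,1)[0],key=cv2.contourArea)[::-1][:k]
for i in(0,1):
    f=np.load(f"pics/w{i}.npz");p=f["p"];cm=(f["K"],f["R"],f["o"]);hsv=cv2.cvtColor(p,cv2.COLOR_RGB2HSV);W=cloud(cm,f["d"])
    q=p.astype(int)
    m=(q[...,2]-q[...,0]>8)&(q[...,2]<160); m[:,:290]=0;m[:,385:]=0;m[240+100*i:]=0
    m=cv2.morphologyEx(m.astype(np.uint8),cv2.MORPH_OPEN,np.ones((5,5)))
    c=big(m)[0]; rows=[r for r in range(5,400,10) if m[r].sum()>25]
    L=ray(cm,[(np.nonzero(m[r])[0][0]-.5,r) for r in rows],3);Rr=ray(cm,[(np.nonzero(m[r])[0][-1]+.5,r) for r in rows],3)
    print("felt w",np.median(Rr[:,0]-L[:,0]),"ymin",ray(cm,[(335,c[:,0,1].max()+.5)],3).round(1))
    for e in(L,Rr):print(" edge x=a*y+b",np.polyfit(e[:,1],e[:,0],1).round(4))
    m=(hsv[...,0]>8)&(hsv[...,0]<25)&(hsv[...,1]>70);m[:,:370]=0;m[:,425+ (i*-15):]=0
    if i==0:
        top=m&(abs(W[...,2]-30)<5);c=big(top)[0];print("stick top",ray(cm,cv2.boxPoints(cv2.minAreaRect(c)),30).round(1))
        m=(hsv[...,2]<110);m[:200]=0;m[245:]=0;m[:,:365]=0;m[:,420:]=0
        c=big(m)[0];print("block",cv2.boundingRect(c),ray(cm,cv2.boxPoints(cv2.minAreaRect(c)),12).round(1))
        cv2.imwrite("pics/c0.png",cv2.resize(p[40:260,280:460,::-1],None,fx=2.7,fy=2.7,interpolation=cv2.INTER_CUBIC))
    m=(W[...,2]>20)&(W[...,2]<120)&(W[...,0]<500)&(W[...,0]>330); m[330:]=0; m[:,:200]=0
    for c in big(m,3):
        if cv2.contourArea(c)<150: continue
        k=np.zeros(m.shape,np.uint8);cv2.drawContours(k,[c],-1,1,-1)
        r=W[(k>0)&(abs(W[...,2]-48)<5)]; print("pot",cv2.contourArea(c),cv2.minEnclosingCircle(r[:,:2].astype(np.float32)) if len(r) else 0, W[k>0][:,2].max())
E
```

```text
Traceback (most recent call last):
  File "h.py", line 11, in ray
    d=(R@np.linalg.inv(K)@np.c_[uv,np.ones(len(uv))].T).T
       ~~~~~~~~~~~~~~~~~~^~~~~~~~~~~~~~~~~~~~~~~~~~~~~
ValueError: matmul: Input operand 1 has a mismatch in its core dimension 0, with gufunc signature (n?,k),(k,m?)->(n?,m?) (size 1 is different from 3)
```

```bash
cat > m.py <<'E'
from h import *
def big(m,k=1): return sorted(cv2.findContours(m.astype(np.uint8),0,1)[0],key=cv2.contourArea)[::-1][:k]
for i in(0,1):
    f=np.load(f"pics/w{i}.npz");p=f["p"];cm=(f["K"],f["R"],f["o"]);hsv=cv2.cvtColor(p,cv2.COLOR_RGB2HSV);W=cloud(cm,f["d"])
    q=cv2.blur(p,(3,3)).astype(int)
    print("felt/bench colours",q[60,340],q[30,300],q[60,375])
    m=(q[...,2]-q[...,0]>6); m[:,:290]=0;m[:,385:]=0;m[240+100*i:]=0
    m=cv2.morphologyEx(m.astype(np.uint8),cv2.MORPH_CLOSE,np.ones((5,5)));m=cv2.morphologyEx(m,cv2.MORPH_OPEN,np.ones((5,5)))
    c=big(m)[0]; rows=[r for r in range(5,400,10) if m[r].sum()>25]
    if rows:
        L=ray(cm,[(np.nonzero(m[r])[0][0]-.5,r) for r in rows],3);Rr=ray(cm,[(np.nonzero(m[r])[0][-1]+.5,r) for r in rows],3)
        print("felt w",np.median(Rr[:,0]-L[:,0]),"ymin",ray(cm,[(335,c[:,0,1].max()+.5)],3).round(1))
        for e in(L,Rr):print(" edge x=a*y+b",np.polyfit(e[:,1],e[:,0],1).round(4))
    m=(hsv[...,0]>8)&(hsv[...,0]<25)&(hsv[...,1]>70);m[:,:370]=0;m[:,425+ (i*-15):]=0
    if i==0:
        top=m&(abs(W[...,2]-30)<5);c=big(top)[0];print("stick top",ray(cm,cv2.boxPoints(cv2.minAreaRect(c)),30).round(1))
        m=(hsv[...,2]<110);m[:200]=0;m[245:]=0;m[:,:365]=0;m[:,420:]=0
        c=big(m)[0];print("block",cv2.boundingRect(c),ray(cm,cv2.boxPoints(cv2.minAreaRect(c)),12).round(1))
        cv2.imwrite("pics/c0.png",cv2.resize(p[40:260,280:460,::-1],None,fx=2.7,fy=2.7,interpolation=cv2.INTER_CUBIC))
    m=(W[...,2]>20)&(W[...,2]<120)&(W[...,0]<500)&(W[...,0]>330); m[330:]=0; m[:,:200]=0
    for c in big(m,3):
        if cv2.contourArea(c)<150: continue
        k=np.zeros(m.shape,np.uint8);cv2.drawContours(k,[c],-1,1,-1)
        r=W[(k>0)&(abs(W[...,2]-48)<5)]; print("pot",cv2.contourArea(c),cv2.minEnclosingCircle(r[:,:2].astype(np.float32)) if len(r) else 0, W[k>0][:,2].max())
E
python3 m.py
```

```text
felt/bench colours [100 102 109] [92 93 89] [150 151 144]
felt w 67.47977555414974 ymin [[ 537.3 -274.5    3. ]]
 edge x=a*y+b [7.400000e-03 5.100286e+02]
 edge x=a*y+b [8.600000e-03 5.774892e+02]
stick top [[ 609.9 -280.    30. ]
 [ 614.3 -100.2   30. ]
 [ 644.8 -102.7   30. ]
 [ 644.1 -283.    30. ]]
block (365, 200, 55, 45) [[ 578.8 -284.2   12. ]
 [ 630.7 -241.7   12. ]
 [ 671.6 -293.4   12. ]
 [ 619.1 -338.6   12. ]]
pot 1568.0 ((439.3059387207031, -65.42219543457031), 25.0584659576416) 477.68538074985304
pot 1192.0 ((431.77301025390625, -299.69488525390625), 25.1678466796875) 85.97680493919557
pot 170.0 0 26.19299343846086
felt/bench colours [113 115 123] [140 141 134] [156 156 150]
felt w 67.6621257257707 ymin [[ 540.9 -246.5    3. ]]
 edge x=a*y+b [5.900000e-03 5.097516e+02]
 edge x=a*y+b [7.200000e-03 5.773421e+02]
pot 1195.0 ((440.90673828125, 30.025785446166992), 25.069242477416992) 477.99778081631564
pot 1170.5 ((440.3284606933594, -63.743919372558594), 24.668703079223633) 477.99778081631564
```

View pics/c0.png

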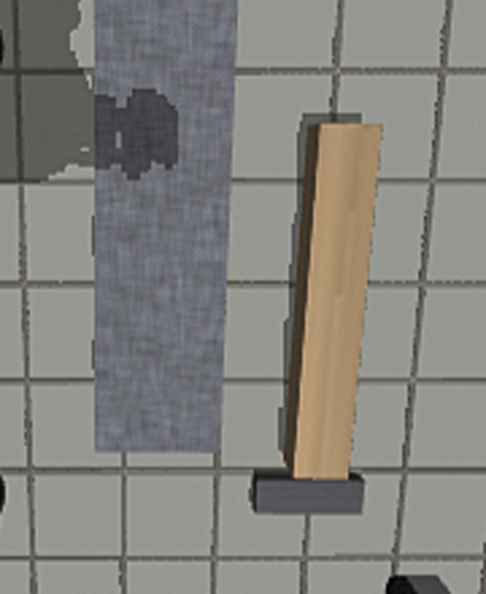

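```bash
python3 - <<'E'
from h import *
f=np.load("pics/w0.npz");p=f["p"];cm=(f["K"],f["R"],f["o"]);g=p.sum(2)//3
for u in(376,380,384,412): print(u,[(r,int(g[r,u])) for r in range(210,234)])
for u in(395,403): print(u,[(r,tuple(p[r,u])) for r in range(212,222)])
for z in(0,12,30): print(z,[(r,round(ray(cm,[(395,r)],z)[0][1],1)) for r in(213,214,215,216,217,218,219,220,229,230,231)])
for r in(222,226):print([(u,int(g[r,u])) for u in list(range(368,378))+list(range(410,420))], ray(cm,[(372,r),(414,r)],12).round(1))
g=cv2.blur(p,(1,3));print([(u,tuple(g[95,u])) for u in range(392,426,2)], [(r,tuple(p[r,410])) for r in range(80,92)],ray(cm,[(410,85),(410,86),(410,87)],30).round(1))
E
```

```text
376 [(210, 149), (211, 153), (212, 145), (213, 80), (214, 58), (215, 40), (216, 30), (217, 49), (218, 84), (219, 90), (220, 86), (221, 88), (222, 90), (223, 87), (224, 88), (225, 91), (226, 89), (227, 87), (228, 85), (229, 92), (230, 127), (231, 154), (232, 150), (233, 148)]
380 [(210, 150), (211, 152), (212, 147), (213, 81), (214, 57), (215, 41), (216, 32), (217, 47), (218, 83), (219, 89), (220, 85), (221, 83), (222, 86), (223, 88), (224, 85), (225, 87), (226, 87), (227, 86), (228, 87), (229, 92), (230, 128), (231, 155), (232, 150), (233, 150)]
384 [(210, 156), (211, 157), (212, 149), (213, 84), (214, 60), (215, 51), (216, 32), (217, 47), (218, 80), (219, 87), (220, 83), (221, 83), (222, 86), (223, 87), (224, 87), (225, 89), (226, 87), (227, 87), (228, 86), (229, 84), (230, 115), (231, 156), (232, 150), (233, 150)]
412 [(210, 149), (211, 152), (212, 141), (213, 92), (214, 123), (215, 83), (216, 24), (217, 37), (218, 69), (219, 88), (220, 82), (221, 84), (222, 86), (223, 85), (224, 79), (225, 83), (226, 86), (227, 85), (228, 83), (229, 80), (230, 114), (231, 155), (232, 151), (233, 1
[... 3438 characters left out ...]
 [(80, (np.uint8(153), np.uint8(155), np.uint8(148))), (81, (np.uint8(146), np.uint8(147), np.uint8(141))), (82, (np.uint8(85), np.uint8(85), np.uint8(81))), (83, (np.uint8(90), np.uint8(92), np.uint8(88))), (84, (np.uint8(86), np.uint8(90), np.uint8(88))), (85, (np.uint8(114), np.uint8(105), np.uint8(93))), (86, (np.uint8(181), np.uint8(152), np.uint8(114))), (87, (np.uint8(169), np.uint8(141), np.uint8(108))), (88, (np.uint8(166), np.uint8(140), np.uint8(107))), (89, (np.uint8(164), np.uint8(137), np.uint8(105))), (90, (np.uint8(165), np.uint8(138), np.uint8(106))), (91, (np.uint8(168), np.uint8(140), np.uint8(108)))] [[ 630.9 -101.4   30. ]
 [ 631.  -102.6   30. ]
 [ 631.1 -103.8   30. ]]
```

```bash
cat >> h.py <<'E'
def state(): 
    s=sensors.read_state(); return dict(t=round(s["t"],1),pos=s["eef_pos"].round(1),w=round(s["grip_width"],1),gf=round(s["grasp_force"],1),F=s["force"].round(1))
def findpot(xy,base=0,tol=60):
    p,d,cm=wrist(); W=cloud(cm,d)
    m=(abs(W[...,2]-base-47)<6)&(np.hypot(W[...,0]-xy[0],W[...,1]-xy[1])<tol)
    c=max(cv2.findContours(m.astype(np.uint8),0,1)[0],key=cv2.contourArea)
    k=np.zeros(m.shape,np.uint8);cv2.drawContours(k,[c],-1,1,-1)
    q=W[m&(k>0)]; (x,y),r=cv2.minEnclosingCircle(q[:,:2].astype(np.float32)); print("pot at",round(x,1),round(y,1),"r",round(r,1)); return np.array([x,y]),r
def plant_pot(src,dst,base=3,yaw=0):
    R=Rt(0,yaw); ctrl.gripper_to(72,25)
    ctrl.move_ptp(np.array([*src,190.]),R); xy,r=findpot(src)
    assert 23<r<29
    ctrl.move_l(np.array([*xy,46.]),R); ctrl.gripper_to(30,25); print(state())
    ctrl.move_l(np.array([*xy,46+base+18.])); ctrl.move_l(np.array([*dst,46+base+18.]),R,vel=120); print(state())
    ctrl.move_l(np.array([*dst,46+base+.5]),vel=40); print(state())
    ctrl.gripper_to(68,25); ctrl.move_l(np.array([*dst,190.])); findpot(dst,base); print(state())
E
python3 - <<'E'
from h import *
plant_pot(np.array([431.8,-299.7]),np.array([542.3,-194.9]))
E
```

```text
pot at 431.3 -299.1 r 24.7
{'t': 6.5, 'pos': array([ 432. , -299.8,   47.3]), 'w': 49.2, 'gf': 25.8, 'F': array([-2.7,  0.2,  6. ])}
{'t': 8.2, 'pos': array([ 541.8, -195.4,   66.9]), 'w': 48.9, 'gf': 26.2, 'F': array([-0.7,  0.5, -0.9])}
{'t': 8.8, 'pos': array([ 541.9, -195.1,   50. ]), 'w': 48.7, 'gf': 27.0, 'F': array([-4.3,  0.7,  6. ])}
pot at 542.5 -194.0 r 24.6
{'t': 10.2, 'pos': array([ 541.4, -194.4,  188.5]), 'w': 67.8, 'gf': 0.0, 'F': array([ 0.5,  0.1, -0.2])}
```

```bash
cat >> h.py <<'E'
SL=0.0073; YAW=-SL
def line(y,dx=0): return 628.7+SL*y+dx
def tcp1(yB,th,a,h,tau,dz=0):
    y=yB-a*np.cos(th)+h*np.sin(th); z=a*np.sin(th)+h*np.cos(th)+dz
    R=Rt(tau,YAW); return np.array([line(y),y,z])-6*R[:,2],R
def tcp2(yP,ph,a,k,tau,dz=0):
    y=yP+a*np.sin(ph)-k*np.cos(ph); z=a*np.cos(ph)+k*np.sin(ph)+dz
    R=Rt(tau,YAW); return np.array([line(y),y,z])-6*R[:,2],R
rad=np.radians
T0,T1=-40,45
def step1(yB,th,a=155,h=25,dz=0): return tcp1(yB,rad(th),a,h,rad(T0+(T1-T0)*th/90),dz)
def step2(yP,ph,a=155,k=22,dz=0): return tcp2(yP,rad(ph),a,k,rad(-86+88*ph/90),dz)
E
python3 - <<'E'
from h import *
for yB in(-102,108):
    for n,s,y0 in(("s1",step1,yB),("s2",step2,yB+30)):
        print(yB,n)
        for a in range(0,91,15):
            q=ctrl.solve_ik(*s(y0,a)); print(a,s(y0,a)[0].round(),None if q is None else np.round(q,2))
E
```

```text
-102 s1
0 [ 627. -261.   30.] [-0.73  0.91  1.12  0.5   1.61 -0.84]
15 [ 627. -248.   70.] [-0.66  0.74  1.25  0.36  1.45 -0.75]
30 [ 627. -225.  105.] [-0.55  0.59  1.36  0.18  1.3  -0.6 ]
45 [ 627. -194.  133.] [-0.41  0.48  1.44 -0.04  1.2  -0.39]
60 [ 628. -156.  152.] [-0.25  0.44  1.5  -0.31  1.16 -0.13]
75 [ 628. -115.  161.] [-0.08  0.45  1.51 -0.58  1.19  0.15]
90 [628. -73. 159.] [ 0.07  0.54  1.5  -0.82  1.3   0.39]
-102 s2
0 [ 628. -100.  155.] [-0.67  0.97  1.21  1.09  2.06 -0.75]
15 [628. -59. 157.] [-0.61  0.81  1.31  0.95  1.86 -0.75]
30 [629. -19. 149.] [-0.52  0.68  1.41  0.82  1.66 -0.71]
45 [629.  18. 130.] [-0.41  0.58  1.48  0.67  1.45 -0.61]
60 [629.  48. 102.] [-0.27  0.53  1.53  0.48  1.26 -0.46]
75 [629.  71.  67.] [-0.13  0.53  1.54  0.25  1.11 -0.23]
90 [629.  83.  28.] [ 0.01  0.59  1.53 -0.04  1.02  0.04]
108 s1
0 [628. -51.  30.] [-0.49  0.75  1.43  0.62  1.38 -0.74]
15 [628. -38.  70.] [-0.39  0.59  1.49  0.44  1.26 -0.56]
30 [629. -15. 105.] [-0.25  0.49  1.52  0.21  1.2  -0.33]
45 [629.  16. 133.] [-0.09  0.44  1.51 -0.05  1.19 -0.07]
60 [629.  54. 152.] [ 0.08  0.46  1.46 -0.3   1.26  0.19]
75 [629.  95. 161.] [ 0.24  0.54  1.38 -0.53  1.39  0.39]
90 [630. 137. 159.] [ 0.38  0.67  1.28 -0.71  1.55  0.53]
108 s2
0 [630. 110. 155.] [-0.41  0.85  1.46  1.24  1.82 -0.8 ]
15 [630. 151. 157.] [-0.33  0.71  1.52  1.12  1.62 -0.72]
30 [630. 191. 149.] [-0.22  0.6   1.55  0.97  1.42 -0.59]
45 [630. 228. 130.] [-0.08  0.54  1.54  0.78  1.25 -0.41]
60 [631. 258. 102.] [ 0.06  0.54  1.5   0.53  1.12 -0.17]
75 [631. 281.  67.] [0.2  0.6  1.44 0.25 1.07 0.09]
90 [631. 293.  28.] [ 0.32  0.7   1.34 -0.04  1.11  0.35]
```

```bash
cat >> h.py <<'E'
def up(yB,force=40,n=12):
    ctrl.gripper_to(50,force)
    p,R=step1(yB,0); b=p-70*R[:,2]
    ctrl.move_ptp(np.array([b[0],b[1],220.]),R); ctrl.move_l(b); ctrl.move_l(p,vel=80); print("at",state())
    ctrl.gripper_to(15,force); print("grip",state())
    for th in np.linspace(0,90,n+1)[1:]:
        ctrl.move_l(*step1(yB,th),vel=90); s=state(); print(round(th),s["w"],s["gf"],s["F"])
        if s["gf"]<5 or s["w"]<25: print("LOST"); return False
    return True
def letgo():
    ctrl.gripper_to(50); s=sensors.read_state(); p=s["eef_pos"]-60*s["eef_rot"][:,2]
    ctrl.move_l(p,vel=100); ctrl.move_l(np.array([p[0],p[1],max(p[2],320)])) ; print(state())
E
python3 - <<'E'
from h import *
if up(-102.0):
    letgo(); p,d=optics.grab_frame("top"); save("top2",p[120:270,200:500].repeat(2,0).repeat(2,1))
    p,d=optics.grab_frame("scene"); save("sc2",p[80:280,150:450].repeat(2,0).repeat(2,1))
E
```

```text
at {'t': 13.3, 'pos': array([ 627.2, -261.5,   30.2]), 'w': 50.0, 'gf': 0.0, 'F': array([ 0.4, -0.3,  0.7])}
grip {'t': 13.6, 'pos': array([ 627.3, -261.7,   30.4]), 'w': 29.2, 'gf': 41.1, 'F': array([ 0.5, -1.7,  2.1])}
8 29.3 40.5 [-0.4 -0.  -2.4]
15 29.3 40.5 [-0.3 -0.4 -1.5]
22 29.4 40.5 [-0.7 -0.3 -1.4]
30 28.9 40.5 [ 1.   0.3 -2.5]
38 29.3 40.5 [-0.2 -0.6 -1.2]
45 29.4 40.5 [ 1.3 -0.6 -2.3]
52 29.2 40.5 [-1.   0.  -1.4]
60 29.0 40.5 [ 0.7  0.1 -1.3]
68 29.6 40.5 [-0.2 -0.7 -1.7]
75 29.2 40.5 [ 0.5 -0.3 -1.2]
82 29.3 40.5 [ 0.1 -0.2 -0.6]
90 29.1 40.7 [ 0.7 -0.7  2. ]
{'t': 20.2, 'pos': array([627.6, -31. , 318.5]), 'w': 49.9, 'gf': 0.0, 'F': array([ 0.1,  0.6, -1. ])}
```

```bash
cat >> h.py <<'E'
def wood(W,p,z,tol=6):
    h=cv2.cvtColor(p,cv2.COLOR_RGB2HSV)
    return (h[...,0]>6)&(h[...,0]<25)&(h[...,1]>55)&(abs(W[...,2]-z)<tol)&(abs(W[...,0]-630)<60)
def standing(y):
    """look at the standing stick: returns y range, x range of its top"""
    ctrl.move_ptp(np.array([600.,y-40,330]),Rt(0,YAW)); p,d,cm=wrist(); W=cloud(cm,d); save(f"stand{int(y)}",p)
    q=W[wood(W,p,180)]; print("top n",len(q), np.percentile(q,[2,98],axis=0).round(1) if len(q) else "")
E
python3 - <<'E'
from h import *
standing(-87)
E
```

```text
top n 1441 [[615.6 -92.3 179.2]
 [644.5 -63.4 182.6]]
```

View pics/sc2.png

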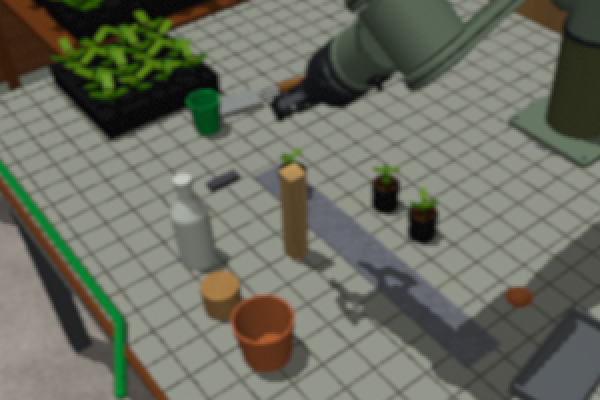

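```bash
python3 - <<'E'
from h import *
for pos in((560.,-140,330),(560.,-90,330)):
    ctrl.move_ptp(np.array(pos),Rt(0,YAW)); p,d,cm=wrist(); W=cloud(cm,d)
    for z in(20,60,100,140,180):
        q=W[wood(W,p,z,8)]; print(z,len(q),np.percentile(q,[2,98],axis=0).round(1)[:,:2].tolist() if len(q)>10 else "")
print(state())
E
```

```text
20 60 [[615.3, -83.2], [641.2, -55.7]]
60 60 [[615.2, -84.8], [628.8, -57.5]]
100 77 [[615.3, -86.9], [615.8, -60.1]]
140 127 [[615.2, -88.3], [641.8, -61.3]]
180 1561 [[615.4, -91.9], [644.6, -63.1]]
20 56 [[615.4, -82.7], [640.7, -55.3]]
60 82 [[615.4, -82.8], [642.7, -55.6]]
100 114 [[615.3, -82.6], [643.4, -56.0]]
140 157 [[615.4, -82.0], [643.8, -56.4]]
180 1326 [[615.5, -84.6], [644.5, -57.0]]
{'t': 21.8, 'pos': array([560.6, -88.5, 329.6]), 'w': 49.7, 'gf': 0.0, 'F': array([-0.8, -0.2,  0.1])}
```

```bash
sed -i 's/    st=sensors.read_state(); p,d=/    ctrl.hold(.3); st=sensors.read_state(); p,d=/' h.py; python3 - <<'E'
from h import *
for pos in((560.,-140,330),(560.,-90,330),(560,-190,330)):
    ctrl.move_ptp(np.array(pos),Rt(0,YAW)); p,d,cm=wrist(); W=cloud(cm,d)
    for z in(20,60,100,140,180):
        q=W[wood(W,p,z,8)]; print(z,len(q),np.percentile(q,[2,98],axis=0).round(1)[:,:2].tolist() if len(q)>10 else "")
    q=W[(abs(W[...,2]-10)<5)&(abs(W[...,0]-627)<28)&(W[...,1]<-260)];q=q[q[:,1]>-340]
    if len(q)>50: print("block y",np.percentile(q[q[:,2]>9],[2,98],axis=0).round(1).tolist())
ctrl.move_ptp(np.array([500.,-300,400]),Rt(0,YAW));p,d=optics.grab_frame("top");cm=cam("top");W=cloud(cm,d)
q=W[wood(W,p,180,12)];print("top",len(q),np.percentile(q,[5,95],axis=0).round(1).tolist()); print(state())
E
```

```text
20 35 [[615.3, -81.9], [615.7, -56.2]]
60 53 [[615.2, -80.9], [615.7, -54.1]]
100 77 [[615.3, -79.5], [615.7, -52.5]]
140 102 [[615.2, -77.5], [615.8, -50.6]]
180 1616 [[615.5, -76.8], [644.6, -48.2]]
block y [[600.2, -309.0, 9.7], [636.9, -288.7, 14.1]]
20 39 [[615.4, -83.1], [637.5, -54.8]]
60 68 [[615.3, -80.1], [639.3, -53.3]]
100 91 [[615.3, -80.5], [640.1, -52.4]]
140 152 [[615.3, -79.1], [640.0, -51.1]]
180 1430 [[615.5, -79.7], [644.5, -50.3]]
block y [[599.5, -308.3, 9.7], [642.6, -288.5, 14.1]]
20 44 [[615.2, -85.2], [615.7, -58.4]]
60 86 [[615.2, -87.1], [637.7, -57.9]]
100 108 [[615.1, -88.5], [638.1, -59.5]]
140 149 [[615.1, -89.6], [639.2, -60.7]]
180 1873 [[615.3, -90.2], [644.4, -61.4]]
block y [[599.7, -309.0, 10.6], [653.9, -288.9, 14.0]]
top 95 [[616.3, -84.3, 174.3], [643.2, -55.7, 186.0]]
{'t': 24.7, 'pos': array([ 500.2, -298.5,  398.6]), 'w': 50.1, 'gf': 0.0, 'F': array([ 0.5,  0.4, -0.2])}
```

```bash
cat >> h.py <<'E'
def stand_probe(pos,slow=0):
    ctrl.move_ptp(np.array(pos),Rt(0,YAW)); ctrl.hold(slow); p,d,cm=wrist(); W=cloud(cm,d)
    for z in(20,100,180):
        q=W[wood(W,p,z,8)]; print(z,len(q),np.percentile(q,[2,98],axis=0).round(1)[:,:2].tolist() if len(q)>10 else "")
T0,T1=-44,46
E
python3 - <<'E'
from h import *
stand_probe((560.,-140,330),1);stand_probe((560.,-140,330),.5);stand_probe((560.,-140,330),.1)
E
```

```text
20 37 [[615.3, -81.4], [615.7, -56.0]]
100 75 [[615.2, -81.7], [615.8, -54.8]]
180 1566 [[615.4, -82.0], [644.5, -53.9]]
20 39 [[615.3, -82.5], [615.7, -56.0]]
100 72 [[615.2, -83.7], [615.7, -56.8]]
180 1565 [[615.4, -85.2], [644.4, -56.8]]
20 39 [[615.3, -82.5], [615.7, -57.0]]
100 75 [[615.2, -82.7], [615.7, -55.8]]
180 1561 [[615.4, -83.7], [644.4, -55.3]]
```

```bash
cat >> h.py <<'E'
def step2(yP,ph,a=155,k=22,dz=0): return tcp2(yP,rad(ph),a,k,rad(-86+ph),dz)
def down(yP,drag=0,force=40,n=12):
    ctrl.gripper_to(50,force); p,R=step2(yP,0); b=p-90*R[:,2]
    ctrl.move_ptp(np.array([b[0],b[1],300.]),R); ctrl.move_l(b); ctrl.move_l(p,vel=80); print("at",state())
    ctrl.gripper_to(15,force); print("grip",state())
    for ph in np.linspace(0,90,n+1)[1:]:
        p,R=step2(yP,ph,dz=-.5); ctrl.move_l(p,R,vel=90); s=state(); print(round(ph),s["w"],s["gf"],s["F"])
        if s["gf"]<5 or s["w"]<25: print("LOST"); return False
    if drag: ctrl.move_l(p+np.array([line(drag)-line(0),drag,0]),vel=40); print("drag",state())
    ctrl.gripper_to(50); s=sensors.read_state(); p=s["eef_pos"]; ctrl.move_l(np.array([p[0],p[1],250.])); return True
def lying(y):
    """expected middle y: returns ends and centre line of the lying stick, from wrist"""
    ctrl.move_ptp(np.array([600.,y-60,330]),Rt(0,YAW)); p,d,cm=wrist(); W=cloud(cm,d); save(f"lie{int(y)}",p)
    q=W[wood(W,p,30,4)]; (cx,cy),wh,a=r=cv2.minAreaRect(q[:,:2].astype(np.float32)); print("lying",len(q),np.round(r[0],1),np.round(wh,1),round(a,2),q[:,1].min().round(1),q[:,1].max().round(1),state()["t"])
E
python3 - <<'E'
from h import *
if down(-55,drag=-20): lying(14.5)
E
```

```text
at {'t': 32.2, 'pos': array([628.2, -83.6, 155.5]), 'w': 50.0, 'gf': 0.0, 'F': array([-0. ,  0.1, -0.4])}
grip {'t': 32.6, 'pos': array([628.2, -83.4, 155.4]), 'w': 29.3, 'gf': 42.5, 'F': array([-0.6, -0.9,  0.7])}
8 29.2 42.5 [ 0.5  0.2 -1.9]
15 29.3 42.7 [0.8 1.3 3.5]
22 29.7 42.6 [0.6 1.8 3.5]
30 29.7 42.5 [0.8 1.6 4.5]
38 29.4 42.5 [-0.7  2.6  4. ]
45 29.2 42.5 [0.4 2.6 3.4]
52 29.4 42.5 [0.  1.8 1.2]
60 29.5 42.4 [-0.5 -0.2 -0.6]
68 29.4 42.3 [-0.2 -0.7 -0.2]
75 29.4 42.3 [-0.2  0.8 -1.1]
82 28.9 42.3 [-0.4  0.3 -1.7]
90 29.0 42.4 [ 0.3  0.2 -1.1]
drag {'t': 37.8, 'pos': array([629.3,  80.2,  27.5]), 'w': 29.6, 'gf': 42.4, 'F': array([ 0.1,  0.3, -1.9])}
lying 3774 [629.4  17.1] [179.   29.9] 89.83 -72.4 106.6 40.8
```

```bash
python3 - <<'E'
from h import *
plant_pot(np.array([440.,-64.5]),np.array([543.8,15.5]))
if up(106.5): letgo(); stand_probe((560.,70,330),1.5);stand_probe((560.,70,330),.3)
E
```

```text
pot at 439.6 -64.0 r 24.8
{'t': 43.8, 'pos': array([440.3, -64.3,  47.1]), 'w': 49.4, 'gf': 25.6, 'F': array([-2.7,  0.3,  6.5])}
{'t': 45.3, 'pos': array([543.1,  15.3,  66.7]), 'w': 49.1, 'gf': 26.3, 'F': array([ 0.7,  0.3, -1.2])}
{'t': 45.9, 'pos': array([543.2,  15.3,  49.9]), 'w': 49.1, 'gf': 27.0, 'F': array([-3.1, -0.6,  7.3])}
pot at 544.1 15.0 r 24.8
{'t': 47.6, 'pos': array([543.5,  15.5, 189.4]), 'w': 67.9, 'gf': 0.0, 'F': array([-0.2, -0.3, -0.9])}
at {'t': 50.7, 'pos': array([628.8, -53.1,  29.7]), 'w': 50.0, 'gf': 0.0, 'F': array([ 0.5, -0.4, -0.3])}
grip {'t': 51.0, 'pos': array([628.8, -53.4,  30. ]), 'w': 29.3, 'gf': 40.4, 'F': array([-0.7, -2. ,  1.5])}
8 29.5 39.8 [-0.9 -1.  -1.4]
15 29.6 39.7 [ 0.2  0.2 -2.2]
22 29.4 39.7 [-1.5 -0.9 -1.8]
30 29.4 39.7 [ 0.3 -0.3 -1.5]
38 29.5 39.6 [ 0.2  0.2 -2. ]
45 29.5 39.7 [ 0.6  0.  -1.5]
52 29.3 39.6 [-0.   0.  -2.2]
60 29.1 39.6 [ 0.1 -0.4 -1.2]
68 29.5 39.6 [-0.5 -0.  -1.4]
75 29.2 39.7 [-0.9  0.3 -0.6]
82 29.4 39.7 [-1.  -0.1 -1.1]
90 29.4 39.8 [ 0.1 -0.1  1. ]
{'t': 57.7, 'pos': array([629.6, 178.1, 318.5]), 'w': 49.8, 'gf': 0.0, 'F': array([-0.3,  0.2, -0.6])}
20 36 [[615.7, 116.4], [616.2, 142.1]]
100 70 [[615.7, 115.3], [616.2, 142.6]]
180 1541 [[615.9, 114.7], [644.9, 143.6]]
20 40 [[615.7, 115.2], [616.2, 141.2]]
100 72 [[615.7, 114.7], [616.1, 141.6]]
180 1531 [[615.9, 113.0], [645.0, 141.5]]
```

```bash
sed -i 's/dz=-.5); ctrl.move_l(p,R,vel=90)/dz=-.5-1.3*ph\/90); ctrl.move_l(p,R,vel=90)/' h.py; python3 - <<'E'
from h import *
if down(143,drag=-10): lying(224.5)
E
```

```text
at {'t': 64.8, 'pos': array([629.8, 114.5, 155.5]), 'w': 49.9, 'gf': 0.0, 'F': array([ 0.8, -0.4, -0.1])}
grip {'t': 65.2, 'pos': array([629.8, 114.5, 155.5]), 'w': 29.4, 'gf': 42.3, 'F': array([ 0.4, -1.7,  0.4])}
8 29.6 42.4 [ 0.6 -0.1  5. ]
15 29.7 42.4 [1.3 0.9 3.4]
22 29.2 42.4 [0.3 1.7 5.3]
30 29.4 42.4 [1.3 2.9 5.8]
38 29.4 42.5 [0.3 2.9 6.2]
45 29.2 42.6 [0.8 1.8 5.5]
52 29.5 42.7 [0.4 2.6 5.2]
60 29.0 42.6 [-0.9  2.4  2.9]
68 29.4 42.5 [-0.1  0.4  3.1]
75 29.4 42.4 [-1.6  0.   0.4]
82 29.5 42.3 [0.1 0.1 0.3]
90 29.4 43.0 [0.2 0.5 0.4]
drag {'t': 70.1, 'pos': array([631.1, 286.8,  26.7]), 'w': 29.3, 'gf': 43.2, 'F': array([-0.3, -2.7,  3. ])}
lying 3765 [631.1 223. ] [179.4  30. ] 89.56 133.3 312.7 73.1
```

Stick centre is at (631.1, 223.0) against bay3 (630.3, 224.5), which is close enough. Next is the third pot, then a final check.

```bash
python3 - <<'E'
from h import *
plant_pot(np.array([440.5,30.]),np.array([545.3,224.6]))
ctrl.move_ptp(np.array([420.,150,400]),Rt(0,YAW))
for q in((542.5,-194),(544,15),(545.3,225)):
    ctrl.move_ptp(np.array([q[0]-40,q[1]-20,300]),Rt(0,YAW)); findpot(q,3)
ctrl.move_ptp(np.array([400.,-300,400]),Rt(0,YAW))
a,_=optics.grab_frame("top");b,_=optics.grab_frame("scene")
save("fin",np.hstack([a[100:280,180:500],b[90:270,170:490]])); print(state())
E
```

```text
pot at 474.8 32.7 r 25.0
{'t': 76.3, 'pos': array([475.7,  32.6,  47.2]), 'w': 49.1, 'gf': 25.9, 'F': array([-0.5,  0.3,  4.8])}
{'t': 78.4, 'pos': array([545.1, 224. ,  66.9]), 'w': 49.6, 'gf': 26.2, 'F': array([-0.4,  0.1, -0.7])}
{'t': 79.0, 'pos': array([544.9, 224.4,  50. ]), 'w': 49.0, 'gf': 26.8, 'F': array([-3.2, -0.7,  7.5])}
pot at 545.7 224.4 r 25.0
{'t': 80.8, 'pos': array([545. , 224.5, 189.4]), 'w': 67.9, 'gf': 0.0, 'F': array([0. , 0.5, 0.3])}
pot at 542.3 -194.5 r 24.7
pot at 544.1 14.7 r 24.9
pot at 545.4 224.6 r 24.6
{'t': 88.0, 'pos': array([ 400.5, -299.2,  399.7]), 'w': 68.2, 'gf': 0.0, 'F': array([ 0.9, -1.6,  0.5])}
```

View pics/fin.png

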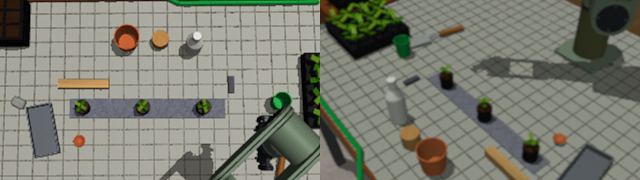

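The final picture shows three pots upright on the felt at crop px (82,107), (142,107) and (203,107). The stick lies opposite the third pot and everything else is untouched, so I'm handing the job in.

```bash
python3 -c "
from plant import ctrl
print(ctrl.finish_job())"
```

```text
the job is handed in; nothing more can be done
None
```

Job handed in at about 88 s: the three pots (all there were, so the tray stays empty) stand within about 1 mm of their measured spots, and the stick was walked to within 2 mm of place 3, though it slid about 16 mm and 7 mm while being tipped up and I dragged it back along the bench about 20 mm and 10 mm once it lay flat.

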